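# Show the big bead to the microscope in its dish

### The arm

A 7-joint arm with a two-finger parallel gripper is mounted at the origin on the work surface. World frame = base frame: x ahead of the robot, y to its left, z up, the work surface at z = 0. Lengths are in m, angles in rad, forces in N, time in s.
With the tool pointing down it reaches from about 0.4 to 0.875 m from the base axis. Payload 6.5 kg.
Tool frame: the origin (TCP) lies at the very end of the fingers, on their centre line; the grasp point (between the pads) lies 19 mm behind it; z points along the fingers, y is the direction in which the jaws open and shut (so a half turn about z gives the same grasp; the last joint's range is limited). The gripper opens to 88 mm and grips with 3 to 60 N. Pads are 18 mm wide; open, the fingers measure 123 mm over their backs; the gripper's body (75 mm by 187 mm) begins 45 mm behind the grasp point.
Start: joints at [1.12, 0.536, -0.004, 1.538, 0.003, 1.067, -0.071], TCP at [0.244, -0.602, 0.215] pointing down, gripper open.
Joint ranges: [-2.7, 2.7], [-0.37, 2.16], [-1.27, 1.26], [0.24, 2.4], [-1.31, 4.45], [0.19, 1.91], [-2.76, 2.76]. Speed limits (rad/s): [2.39, 2.39, 3.14, 3.14, 3.14, 3.14, 3.14].

### API

Orientations are given as a unit quaternion [w, x, y, z].
In Python, from plant import bot, cams gives the robot as it stands.
- The arm moves only by the tool move_arm, never from a script. Its argument "increments" is a list that holds one entry, the list of rows, each a list of 5 numbers: the shift along the tool's x, y, z in cm, then the turn about the tool's z in degrees, then the opening, from 0 (shut) to 1 (fully open). A call has 1 to 8 rows; each row is the pose to reach, as a shift and turn from the pose commanded when the call began, along the tool's axes at that moment; what a row does not reach only later rows make up. A row lasts 1/12 s, in which the tool goes at most 41.7 mm and 7.16 degrees, less where a joint would pass 70% of its speed; a pose out of reach is approached as far as the arm can. A call with a gripper value outside its range is refused whole. The fingers move at their own pace and stop on an object; "newtons" is the grip in N (left out, the last holds). Time passes only in rows, so rows that repeat a pose let the fingers close. It gives the time, the measured TCP pose, the force and the opening at its end, in the units of the state.
- bot.sense(): the state, without advancing time (a new reading comes with each control period).
- cams.capture(name): name is "scene" or "side" or "wrist"; returns the picture (420x560x3 uint8, red, green, blue); there is no depth.
- cams.calibration(name): a dict with "intrinsics" (3x3 intrinsics, pixels), "R" (3x3) and "t" (3): a world point X has camera coordinates R X + t. Camera axes: x right, y down, z forward; pixel columns grow to the right and rows downward; lengths in m; the calibration is good to about 2 mm. A picture is of the moment at which its call begins: read the wrist's pose just before it. calibration takes no time and is no camera call; for the wrist camera it gives the pose at the moment of the call.
- bot.hand_in(): hands the job in, once; it reports no verdict.
The state is a dict: "time_s": time; "joint_positions": joint angles; "dq": joint speeds; "effort": joint torques, N m; "position": TCP position; "tool_rot": TCP orientation; "wrist_force": force on the tool from outside, world axes, zero at the start; "ft_torque": the same for the moment, N m; "opening": finger opening in m.
Only numpy, scipy, OpenCV 4.12 (cv2) and the standard library are available. Lean on these libraries where they do the work, as an engineer would, in place of code of your own. Each camera call takes 0.05 s, during which the arm holds its last target. There are 200 camera calls.

### The job

Take the largest of the three brass beads off the drilled board, put it in the round pocket of the long-handled dish while the dish stands on its wooden rest, and let go of the bead. Then lift the dish by its wooden handle, carry it level so that the bead stays in its pocket, and finish while still holding it, still and level, under the stand microscope, with the bead centred below the lens and its middle 40 mm beneath the nose. Do not drop the bead, touch the microscope, or disturb the two smaller beads, the thread spool and the jar.

Things in the scene. Friction and masses are not known exactly. Their poses are not given: they have to be found in the camera images.
- bead: the largest of three round brass beads: a ball 22 mm in diameter, 20-35 g. Origin at the ball's centre (its axes turn as it rolls). At the start it sits in one of the three holes of the board, its centre 25 mm above the work surface; once in the dish's pocket its centre is 11 mm above the pocket floor
- bead_s1: smaller brass bead, a ball 16 mm in diameter, in another hole of the board; origin at its centre. To be left in place
- bead_s2: second smaller brass bead, also 16 mm, in the remaining hole; origin at its centre. To be left in place
- board: fixed light wooden board, 44 mm (its x) by 160 mm (its y) by 16 mm thick, with three round holes of 13 mm in a row along its y, at y = -55, 0 and +55 mm; every bead sits in one hole. Origin at the centre of its underside, on the work surface; z up. It may stand to the robot's left or right
- tray: loose bead dish, 45-75 g, level on its rest at first. Round aluminium dish 40 mm wide, 6.5 mm high, with a flat-floored round pocket 28 mm wide, 3.5 mm deep; a neck 9 mm wide leads to a straight wooden handle 14 mm wide, 16 mm high, 60 to 150 mm from the dish's centre along -x. Origin: centre of the dish's underside (38 mm up at first); z up; undersides of dish and handle both at z = 0
- tray_pocket (a point): centre of the floor of the dish's pocket, 3 mm above the dish's underside; same axes as the dish
- tray_grip (a point): middle of the wooden handle: 105 mm from the dish's centre in the dish's -x direction and 8 mm above the underside; the handle is gripped across its 14 mm width (the dish's y)
- rest: fixed wooden rest of the dish, origin on the work surface below the dish's centre, axes as the dish's. Foot 194 x 56 x 8 mm (x -168 to +26); pedestal 34 mm in diameter under the dish and, at x = -142, a post 12 mm long, 36 mm wide under the handle's tail, both 38 mm high; two ears on the post rise 9 mm more, 3 mm clear of the handle's sides. Between post and pedestal the handle is free
- scope: microscope on a fixed foot plate 150 x 90 x 10 mm (x -50 to +100, y +-45 mm); not to be touched. Origin on the work surface below the lens axis, z up. Column 14 mm thick, 300 mm high at x = +78 (far side from the robot). From its carriage an upright barrel, 34 mm in diameter, 114 mm long (42 mm wide at the clamp ring), hangs lens down on the axis; open towards -x and to both sides
- scope_nose (a point): centre of the lens at the lower end (nose) of the barrel, on the lens axis; its height over the work surface differs from 135 to 175 mm
- scope_focus (a point): the point on the lens axis 40 mm straight below the nose, where the bead's centre belongs
- spool: thread spool standing upright, 34 mm in diameter and 55 mm high; origin at the centre of its underside. To be left in place
- jar: small glass jar with a metal cap, standing upright, 38 mm in diameter and 55 mm high; origin at the centre of its underside. To be left in place

How it is judged:
By the outcome, as a careful person would: the job done as asked, in the order asked, and still so for the second after the job is handed in, while the arm keeps its last pose, push and grip.
It also fails if it takes over 67 s, if anything falls off the work surface, if the arm or the gripper's body presses on something with over 40 N, if the wrist force passes 120 N, or if a joint passes its speed limit or range.

## Working session

There is one attempt and no reset: what is moved stays moved. The work goes in short steps, Python scripts to look and compute and a tool call to move; the robot and the scene stay as the last step left them, time stands still between calls to the robot, and variables do not carry over. Pictures are saved under pics/ and viewed, about 8 in all and at most 12, crops included, and the job is handed in when it is done.

Besides the shell and the picture viewer there is one more tool, called as a command line: name --argument value ..., lists and objects as JSON in quotes. move_arm: Moves the arm, as the interface text tells. Its arguments: {"type":"object","properties":{"increments":{"type":"array","items":{"type":"array","items":{"type":"array","items":{"type":"number"}}}},"newtons":{"type":"number"}},"required":["increments"]}

```bash
mkdir -p pics; ls; python3 - <<'E'
from plant import bot,cams
import cv2,numpy as np
np.set_printoptions(precision=4,suppress=True)
s=bot.sense()
print({k:s[k] for k in('time_s','position','tool_rot','wrist_force','opening')})
for n in('scene','side'):
    im=cams.capture(n);cv2.imwrite(f'pics/{n}0.png',im[:,:,::-1]);c=cams.calibration(n)
    print(n,c['intrinsics'],c['R'],c['t'])
E
```

```text
pics
{'time_s': 0.0, 'position': array([ 0.2437, -0.6019,  0.2145]), 'tool_rot': array([-0.0008,  0.9815,  0.1912, -0.0002]), 'wrist_force': array([-0.2514,  1.2907,  0.2103]), 'opening': 0.08827121548304362}
scene [[450.3952   0.     283.9794]
 [  0.     450.3952 216.931 ]
 [  0.       0.       1.    ]] [[-0.3714  0.9284  0.0094]
 [ 0.5653  0.2341 -0.791 ]
 [-0.7366 -0.2885 -0.6117]] [ 0.2246 -0.2199  1.3739]
side [[510.0707   0.     271.477 ]
 [  0.     510.0707 208.4738]
 [  0.       0.       1.    ]] [[ 0.9971 -0.074  -0.0174]
 [-0.0612 -0.6449 -0.7619]
 [ 0.0452  0.7607 -0.6475]] [-0.5849  0.1049  1.1453]
```

View pics/scene0.png

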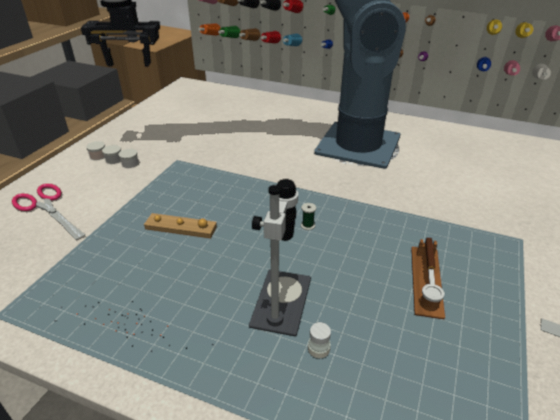

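View pics/side0.png

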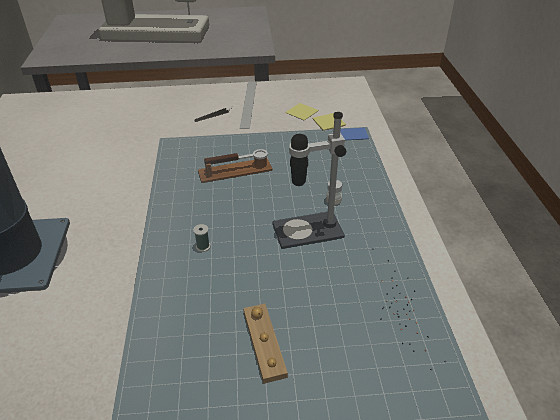

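Scene view: board with three beads at (157..202, 217..224), largest at (202,223). Spool (308,216), jar (320,340), scope foot (285,290), dish (432,294) with its handle towards the robot at (430,250). Side view: large bead (257,313), dish (260,157), nose (299,183). I'll enlarge these parts.

```bash
cat > h.py <<'E'
import numpy as np,cv2
from plant import bot,cams
np.set_printoptions(precision=4,suppress=True)
def ray(n,px,c=None):
    c=c or cams.calibration(n);R=np.array(c['R']);t=np.array(c['t'])
    d=R.T@np.linalg.solve(c['intrinsics'],[px[0],px[1],1.]);return -R.T@t,d/np.linalg.norm(d)
def plane(n,px,z,c=None):
    o,d=ray(n,px,c);return o+d*(z-o[2])/d[2]
def tri(rs):
    A=sum(np.eye(3)-np.outer(d,d) for o,d in rs);b=sum((np.eye(3)-np.outer(d,d))@o for o,d in rs)
    X=np.linalg.solve(A,b);return X,[np.linalg.norm(np.cross(X-o,d)) for o,d in rs]
def proj(n,X,c=None):
    c=c or cams.calibration(n);p=np.array(c['intrinsics'])@(np.array(c['R'])@X+c['t']);return p[:2]/p[2]
E
python3 - <<'E'
import cv2,numpy as np
a=cv2.imread('pics/scene0.png');b=cv2.imread('pics/side0.png')
def cr(im,x,y,w,h):return cv2.resize(im[y:y+h,x:x+w],(266,300),interpolation=cv2.INTER_CUBIC)
# each crop 88.67x100 -> x3 ; use 89x100
r1=np.hstack([cr(a,140,180,89,100),cr(a,390,225,89,100),cr(a,240,170,89,100)])
r2=np.hstack([cr(b,225,290,89,100),cr(b,190,120,89,100),cr(b,265,150,89,100)])
cv2.imwrite('pics/mos.png',np.vstack([r1,r2]))
E
```

```text
(no output)
```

View pics/mos.png

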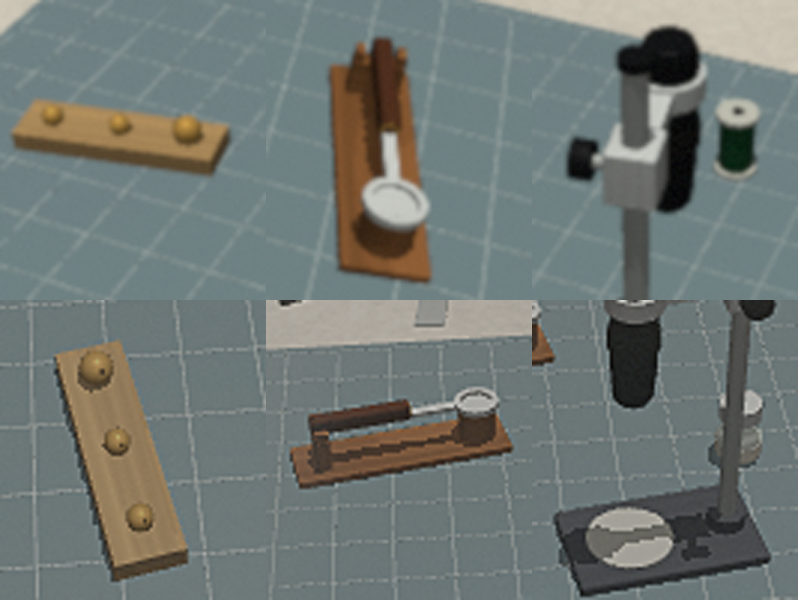

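The crops show the bead on the board at scene (202.5,223) and side (256.8,313). The dish rim is at scene (433,293) and side (260.6,154), and the nose's lower edge is near side (299,184).

```bash
python3 - <<'E'
from h import *
S=lambda x,y:(x,y)
for nm,a,b,z in [('large',(202.5,223),(256.8,313),.025),('mid',(180.1,221),(264.1,336.7),.022),('sm',(157.4,218),(271.8,362.3),.022),
 ('dish',(433.1,292.7),(260.6,154),.0445),('spooltop',(308.6,207),(200.5,229.5),.055),('disc',(285,289),(297.4,229.3),.010),('jartop',(320,331),(335,184),.055)]:
    X,e=tri([ray('scene',a),ray('side',b)]);print(nm,X,e,plane('scene',a,z),plane('side',b,z))
# handle ends on top z .054
for nm,n,p,z in [('tailtop','side',(190+45/2.99,120+119/3),.046),('front','side',(190+143/2.99,120+107/3),.046),('tail sc','scene',(390+115/2.99,225+43/3),.054),('front sc','scene',(390+123/2.99,225+127/3),.046)]:
    print(nm,plane(n,p,z))
D=tri([ray('scene',(285,289)),ray('side',(297.4,229.3))])[0]
for z in (.12,.135,.155,.175): print(z,[proj('side',np.array([D[0],D[1],z])),proj('scene',np.array([D[0],D[1],z]))])
c=cams.calibration('wrist');print(c);
E
```

```text
large [ 0.5409 -0.2269  0.023 ] [np.float64(0.0011366455273109503), np.float64(0.0011366455273107803)] [ 0.5417 -0.2252  0.025 ] [ 0.5418 -0.2294  0.025 ]
mid [ 0.5514 -0.2802  0.0202] [np.float64(0.0013520200317921937), np.float64(0.0013520200317923051)] [ 0.5517 -0.2785  0.022 ] [ 0.5524 -0.2826  0.022 ]
sm [ 0.5615 -0.3351  0.0199] [np.float64(0.0013945638182527237), np.float64(0.0013945638182527396)] [ 0.5621 -0.3329  0.022 ] [ 0.5625 -0.3374  0.022 ]
dish [0.5786 0.2875 0.0405] [np.float64(0.001452988780690204), np.float64(0.0014529887806901587)] [0.5808 0.288  0.0445] [0.5792 0.2796 0.0445]
spooltop [ 0.4293 -0.0111  0.0531] [np.float64(0.0012027113100638968), np.float64(0.001202711310063939)] [ 0.4301 -0.01    0.055 ] [ 0.4305 -0.0146  0.055 ]
disc [0.6471 0.0176 0.0088] [np.float64(0.0016317034875540555), np.float64(0.0016317034875539802)] [0.6463 0.0186 0.01  ] [0.648  0.0147 0.01  ]
jartop [0.7506 0.1221 0.0526] [np.float64(0.0007255442275251012), np.float64(0.0007255442275251009)] [0.7517 0.1229 0.055 ] [0.7504 0.1183 0.055 ]
tailtop [0.4325 0.2657 0.046 ]
front [0.5186 0.2756 0.046 ]
tail sc [0.4402 0.259  0.054 ]
front sc [0.5149 0.2757 0.046 ]
0.12 [array([297.615 , 191.2562]), array([284.9803, 247.2116])]
0.135 [array([297.7247, 185.8074]), array([285.0697, 240.9541])]
0.155 [array([297.874, 178.391]), array([285.192 , 232.3868])]
0.175 [array([298.027 , 170.7959]), array([285.3182, 223.5525])]
{'intrinsics': array([[362.25  ,   0.    , 278.6812],
       [  0.    , 362.25  , 215.4644],
       [  0.    ,   0.    ,   1.    ]]), 'R': array([[ 0.3753, -0.9269, -0.001 ],
       [-0.8762, -0.3551,  0.3259],
       [-0.3025, -0.1214, -0.9454]]), 't': array([-0.6481, -0.0454,  0.3923])}
```

move_arm --increments '[[[4.16, -2.35, 0, -7, 1], [8.3, -4.7, 0, -14, 1], [12.5, -7.05, 0, -21, 1], [16.6, -9.4, 0, -28, 1], [20.8, -11.75, 0, -35, 1], [25, -14.1, 0, -42, 1], [29.1, -16.4, 0, -49, 1], [33.3, -18.8, 0, -56, 1]]]'

```text
time_s: 0.77
position: [0.4522, -0.3398, 0.2153]
tool_rot: [-0.0, 0.775, 0.632, -0.0]
wrist_force: [1.6, -0.2, -0.4]
opening: 0.0883
```

move_arm --increments '[[[2.9, 1.4, 2, -7, 1], [5.7, 2.8, 4, -14, 1], [8.6, 4.2, 6, -21, 1], [8.6, 4.2, 8, -22.8, 1], [8.6, 4.2, 8, -22.8, 1], [8.6, 4.2, 8, -22.8, 1]]]'

```text
time_s: 1.27
position: [0.5092, -0.2664, 0.1345]
tool_rot: [-0.001, 0.638, 0.77, -0.001]
wrist_force: [0.1, -1.0, 0.9]
opening: 0.0882
```

```bash
python3 - <<'E'
from h import *
s=bot.sense();print(s['time_s'],s['position'],s['tool_rot'],s['joint_positions'])
c=cams.calibration('wrist');im=cams.capture('wrist');cv2.imwrite('pics/w1.png',im[:,:,::-1])
for X in([.541,-.228,.025],[.5514,-.28,.022]):print(proj('wrist',np.array(X),c))
hsv=cv2.cvtColor(im,cv2.COLOR_RGB2HSV)
import json;json.dump({k:np.array(v).tolist() for k,v in c.items()},open('w1.json','w'))
E
```

```text
1.2667 [ 0.5092 -0.2664  0.1345] [-0.0014  0.6378  0.7702 -0.0006] [ 0.6957  0.5429 -0.3902  1.7881  0.2616  0.8646  0.3721]
[328.9949 164.6213]
[326.2988 226.9487]
```

View pics/w1.png

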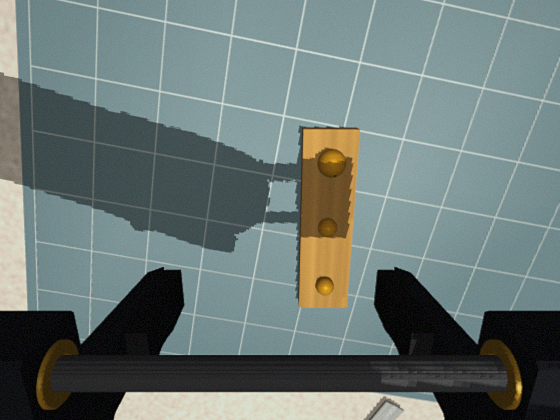

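Wrist view: large bead at (331,162), smaller ones at (327,227) and (325,286), fingers straddling the row direction correctly.

```bash
cat >> h.py <<'E'
def axes():
    s=bot.sense();w,x,y,z=s['tool_rot']
    from scipy.spatial.transform import Rotation as R
    return s['position'],R.from_quat([x,y,z,w]).as_matrix()
def go(T):
    p,M=axes();print('delta cm',M.T@(np.array(T)-p)*100,'x-heading',np.degrees(np.arctan2(M[1,0],M[0,0])))
E
python3 - <<'E'
from h import *
import json
c=json.load(open('w1.json'));im=cv2.imread('pics/w1.png');hsv=cv2.cvtColor(im,cv2.COLOR_BGR2HSV)
P=[]
for (u,v),z in [((331,162),.025),((327,227),.022),((325,286),.022)]:
    X=plane('wrist',(u,v),z,c);P.append(X);print(X)
d=P[2]-P[0];print(np.linalg.norm(d),np.degrees(np.arctan2(d[1],d[0])))
g=cv2.GaussianBlur(cv2.cvtColor(im,cv2.COLOR_BGR2GRAY),(3,3),0)
print(cv2.HoughCircles(g[130:310,290:370],cv2.HOUGH_GRADIENT,1,30,param1=60,param2=9,minRadius=7,maxRadius=17))
go([P[0][0],P[0][1],.06])
E
```

```text
[ 0.5421 -0.2257  0.025 ]
[ 0.552  -0.2799  0.022 ]
[ 0.563  -0.3346  0.022 ]
0.11092761184550566 -79.10596492222878
[[[ 37.5  97.5   9.6]
  [ 42.5  33.5  13. ]
  [ 33.5 155.5   9.4]
  [ 73.5 106.5  11.8]]]
delta cm [3.5101 3.9566 7.5607] x-heading 100.6699495525587
```

move_arm --increments '[[[1.7, 2, 2.5, 0, 0.8], [3.4, 4, 5, 0, 0.6], [3.4, 4, 7.5, 0, 0.6], [3.4, 4, 7.5, 0, 0.6], [3.4, 4, 7.5, 0, 0.6]]]'

```text
time_s: 1.73
position: [0.5424, -0.227, 0.0609]
tool_rot: [-0.0, 0.638, 0.77, -0.001]
wrist_force: [-0.6, 0.6, 1.2]
opening: 0.0566
```

```bash
python3 - <<'E'
from h import *
s=bot.sense();print(s['position'],s['opening'])
c=cams.calibration('wrist');im=cams.capture('wrist');cv2.imwrite('pics/w2.png',im[:,:,::-1])
import json;json.dump({k:np.array(v).tolist() for k,v in c.items()},open('w2.json','w'))
u=proj('wrist',np.array([.5425,-.2265,.025]),c);print(u)
u=u.round().astype(int);g=cv2.GaussianBlur(cv2.cvtColor(im,cv2.COLOR_RGB2GRAY),(3,3),0)
h=cv2.HoughCircles(g[u[1]-40:u[1]+40,u[0]-40:u[0]+40],cv2.HOUGH_GRADIENT,1,30,param1=60,param2=9,minRadius=13,maxRadius=28)
print(h)
if h is not None:
  q=h[0,0,:2]+u-40;print(q,plane('wrist',q,.025,c))
go([.5425,-.2265,.020])
E
```

```text
[ 0.5424 -0.227   0.0609] 0.05655819781549592
[279.7687 237.8118]
[[[40.5 39.5 18.5]
  [79.5 51.5 25. ]]]
[280.5 237.5] [ 0.5429 -0.2262  0.025 ]
delta cm [ 0.13   -0.0564  4.1935] x-heading 100.66970514293943
```

View pics/w2.png

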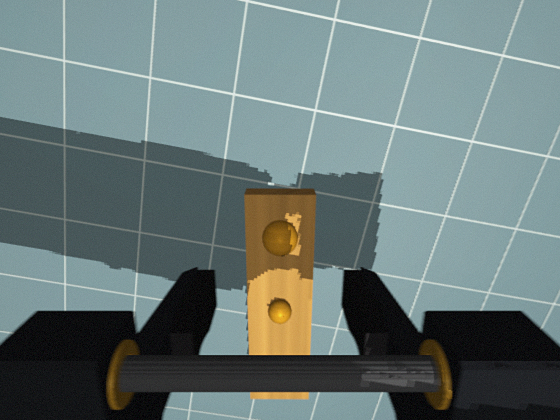

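Bead at (280.5,237.5), within 1 mm of the jaw centre. Descending and gripping.

move_arm --increments '[[[0.1, 0, 2, 0, 0.6], [0.1, 0, 3.5, 0, 0.6], [0.1, 0, 4.0, 0, 0.6], [0.1, 0, 4.0, 0, 0.6], [0.1, 0, 4.0, 0, 0.6]]]' --newtons 10

```text
time_s: 2.2
position: [0.5438, -0.2256, 0.022]
tool_rot: [0.001, 0.638, 0.77, 0.0]
wrist_force: [-0.6, -0.2, -0.9]
opening: 0.0524
```

move_arm --increments '[[[0, 0, 0, 0, 0], [0, 0, 0, 0, 0], [0, 0, 0, 0, 0], [0, 0, 0, 0, 0], [0, 0, 0, 0, 0], [0, 0, 0, 0, 0], [0, 0, 0, 0, 0], [0, 0, 0, 0, 0]]]' --newtons 10

```text
time_s: 2.87
position: [0.5431, -0.2243, 0.0204]
tool_rot: [-0.0, 0.637, 0.771, -0.0]
wrist_force: [0.1, 0.1, 0.3]
opening: 0.002
```

The fingers closed to 2 mm, so the grip missed. Looking.

```bash
python3 - <<'E'
from h import *
w=cams.capture('wrist');s=cams.capture('side');cv2.imwrite('pics/s3.png',s[:,:,::-1]);cv2.imwrite('pics/sc3.png',cams.capture('scene')[:,:,::-1])
crop=cv2.resize(s[270:410,200:340],(420,420),interpolation=cv2.INTER_CUBIC)
o=np.hstack([cv2.resize(w,(380,420))*1,crop]);cv2.imwrite('pics/m3.png',o[:,:,::-1])
print(axes()[0])
E
```

```text
[ 0.5431 -0.2243  0.0204]
```

View pics/m3.png

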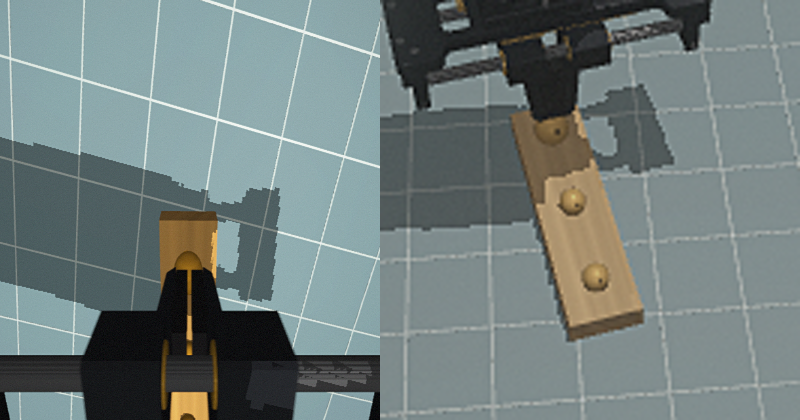

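```bash
python3 - <<'E'
from h import *
p=axes()[0]
for n in('wrist','side','scene'):
  print(n,'bead',proj(n,np.array([.5429,-.2262,.025])),'tcp',proj(n,p),'tcp at .036',proj(n,np.array([p[0],p[1],.038])))
  c=cams.calibration(n)
s=cv2.imread('pics/s3.png')
w=cams.capture('wrist');a=cv2.resize(w[200:350,210:350],(560,600),interpolation=cv2.INTER_CUBIC)
cv2.imwrite('pics/w4.png',a[:,:,::-1])
sc=cv2.imread('pics/sc3.png')
E
```

```text
wrist bead [278.2906 272.512 ] tcp [279.4616 265.1241] tcp at .036 [279.5011 281.9863]
side bead [257.2983 311.6349] tcp [257.4555 312.3372] tcp at .036 [257.1307 306.5243]
scene bead [201.8315 223.1928] tcp [202.7295 225.0464] tcp at .036 [201.9395 218.9465]
```

View pics/w4.png

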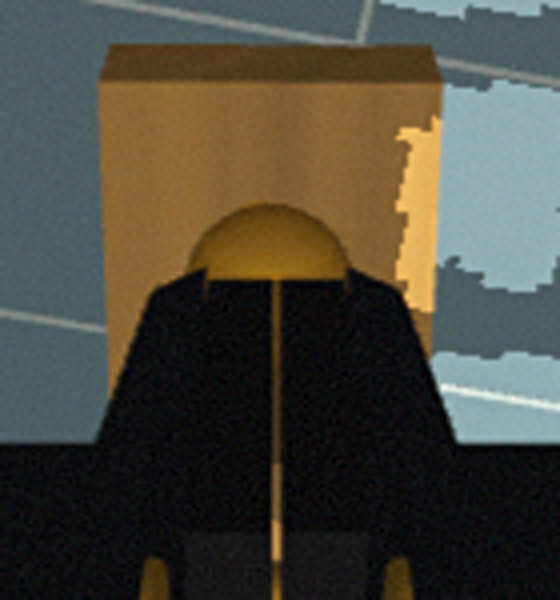

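The bead is still in its hole. The fingers closed above it, and their visible ends look about 20 mm higher than the reported TCP. I'll triangulate the tip to confirm.

```bash
python3 - <<'E'
from h import *
p,M=axes();print(p)
X,e=tri([ray('wrist',(279.2,270.2)),ray('side',(257.7,309.3))]);print(X,e,'tool frame mm',M.T@(X-p)*1000)
E
```

```text
[ 0.5432 -0.2243  0.0204]
[ 0.5434 -0.2232  0.0281] [np.float64(0.0005728973163840781), np.float64(0.0005728973163842509)] tool frame mm [ 1.0085  0.4164 -7.7597]
```

```bash
python3 - <<'E'
from h import *
p,M=axes()
for n,px in(('wrist',(279.2,270.2)),('side',(257.7,309.3))):
  o,d=ray(n,px);o=M.T@(o-p);d=M.T@d
  for x in(-11,-9,0,9,11): print(n,(o+d*(x/1000-o[0])/d[0])*1000)
E
```

```text
wrist [-11.      -0.1372  15.3886]
wrist [-9.     -0.1395 11.5611]
wrist [ 0.     -0.15   -5.6628]
wrist [  9.      -0.1605 -22.8867]
wrist [ 11.      -0.1629 -26.7143]
side [-11.      -1.4257 -23.091 ]
side [ -9.     -1.022 -20.529]
side [ 0.      0.7943 -9.0001]
side [9.     2.6106 2.5289]
side [11.      3.0143  5.0908]
```

Both views put the finger ends about 21 mm above the reported TCP, and the fingers closing to 2 mm just above the bead fits that. So I'll open and go 20 mm lower, watching the force.

move_arm --increments '[[[0, 0, 0, 0, 0.6], [0, 0, 0, 0, 0.6], [0, 0, 0, 0, 0.6], [0, 0, 0, 0, 0.6], [-0.2, 0, 0, 0, 0.6], [-0.2, 0, 0.7, 0, 0.6], [-0.2, 0, 1.2, 0, 0.6], [-0.2, 0, 1.2, 0, 0.6]]]'

```text
time_s: 3.73
position: [0.5425, -0.226, 0.007]
tool_rot: [-0.001, 0.637, 0.771, -0.0]
wrist_force: [0.1, -0.7, -0.2]
opening: 0.0515
```

move_arm --increments '[[[0, 0, 0.4, 0, 0.6], [0, 0, 0.8, 0, 0.6], [0, 0, 0.8, 0, 0.6], [0, 0, 0.8, 0, 0.6]]]'

```text
time_s: 4.07
position: [0.5433, -0.2261, 0.0001]
tool_rot: [-0.0, 0.637, 0.771, -0.0]
wrist_force: [0.6, 0.2, -0.4]
opening: 0.053
```

```bash
python3 - <<'E'
from h import *
w=cams.capture('wrist');s=cams.capture('side')
crop=cv2.resize(s[280:380,210:310],(400,400),interpolation=cv2.INTER_CUBIC)
o=np.hstack([cv2.resize(w[180:320,210:350],(400,400),interpolation=cv2.INTER_CUBIC),crop]);cv2.imwrite('pics/m5.png',o[:,:,::-1])
s=bot.sense();print(s['position'],s['wrist_force'],s['opening'])
E
```

```text
[ 0.5436 -0.2262  0.0005] [0.5367 0.9752 0.5522] 0.052906278685446756
```

View pics/m5.png

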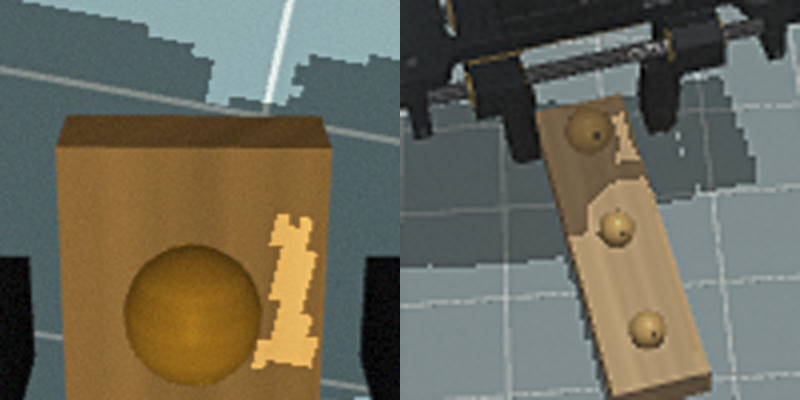

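Wrist crop: the bead sits between the tips. Side crop: finger ends at (273.8,313) and (240.5,320). Checking their height against the board top before closing.

```bash
python3 - <<'E'
from h import *
p,M=axes()
for n,px,x in(('side',(273.8,312.5),-9),('side',(240.5,320),-9),('wrist',(210+32*.35,180+257*.35),9),('wrist',(210+365*.35,180+257*.35),9)):
  o,d=ray(n,px);o2=M.T@(o-p);d2=M.T@d
  q=(o2+d2*(x/1000-o2[0])/d2[0]);print(n,q*1000,'world z',(p+M@q)[2])
go([.5429,-.2262,0])
E
```

```text
side [ -9.      29.6589 -22.5317] world z 0.02300365607898229
side [ -9.     -35.9454 -22.8038] world z 0.023266449428540465
wrist [  9.     -26.5174 -22.6961] world z 0.023159378723645492
wrist [  9.      26.4612 -22.6666] world z 0.023137466219029665
delta cm [ 0.0173 -0.0729  0.0467] x-heading 100.85496105319453
```

Tip offset is 22.7 mm, with all four readings agreeing, so the tips are at z≈23 mm. Going down 3 mm more, which clears the board by about 4 mm, then closing.

move_arm --increments '[[[0, -0.05, 0.35, 0, 0.6], [0, -0.05, 0.35, 0, 0.6], [0, -0.05, 0.35, 0, 0], [0, -0.05, 0.35, 0, 0], [0, -0.05, 0.35, 0, 0], [0, -0.05, 0.35, 0, 0], [0, -0.05, 0.35, 0, 0], [0, -0.05, 0.35, 0, 0]]]' --newtons 10

```text
time_s: 4.83
position: [0.543, -0.2264, -0.003]
tool_rot: [0.0, 0.637, 0.771, -0.0]
wrist_force: [0.1, 0.0, 1.6]
opening: 0.0209
```

move_arm --increments '[[[0, 0, 0, 0, 0], [0, 0, 0, 0, 0], [0, 0, -0.5, 0, 0], [0, 0, -1.5, 0, 0], [0, 0, -3, 0, 0], [0, 0, -5, 0, 0], [0, 0, -7, 0, 0], [0, 0, -7, 0, 0]]]'

```text
time_s: 5.5
position: [0.5458, -0.2272, 0.0714]
tool_rot: [0.003, 0.637, 0.771, 0.001]
wrist_force: [0.3, -0.8, -0.4]
opening: 0.0207
```

move_arm --increments '[[[1.5, -1.2, -2.5, -4, 0], [4, -2.8, -5, -9, 0], [6.5, -4.4, -7.5, -15, 0], [9, -6, -10, -21, 0], [12, -7.2, -12, -27, 0], [15, -8, -13, -33, 0], [18, -8.5, -13, -39, 0], [20, -8.7, -13, -44, 0]]]'

```text
time_s: 6.17
position: [0.4188, -0.0443, 0.1978]
tool_rot: [0.001, 0.299, 0.954, -0.0]
wrist_force: [-0.6, 0.2, 0.3]
opening: 0.0207
```

```bash
python3 - <<'E'
from h import *
print(axes()[0],bot.sense()['joint_positions'],bot.sense()['opening']);go([.565,.20,.20])
E
```

```text
[ 0.4188 -0.0443  0.1978] [ 0.6427  0.2403 -0.7231  2.0958  0.2087  0.8738  0.7631] 0.020724335549509545
delta cm [ 1.9148 28.4076 -0.2346] x-heading 145.23743574897475
```

move_arm --increments '[[[0, 3.5, 0, -5, 0], [0, 7.5, 0, -11, 0], [0.5, 11.5, 0, -17, 0], [1, 15.5, 0, -23, 0], [1.5, 19.5, 0, -29, 0], [2, 23.5, 0, -35, 0], [2.3, 27.5, 0, -41, 0], [2.6, 31, 0, -43.5, 0]]]'

```text
time_s: 6.83
position: [0.5779, 0.2243, 0.1968]
tool_rot: [-0.0, -0.076, 0.997, 0.0]
wrist_force: [0.2, -0.1, 0.2]
opening: 0.0208
```

```bash
python3 - <<'E'
from h import *
print(axes()[0],bot.sense()['opening']);go([.63,.29,.16])
E
```

```text
[0.5779 0.2243 0.1968] 0.020846728311455873
delta cm [-6.1458  5.7041  3.681 ] x-heading -171.3232796271268
```

move_arm --increments '[[[-2, 2, 1, 0, 0], [-4, 4, 2.5, 0, 0], [-6, 5.7, 3.7, 0, 0], [-6, 5.7, 3.7, 0, 0], [-6, 5.7, 3.7, 0, 0], [-6, 5.7, 3.7, 0, 0]]]'

```text
time_s: 7.33
position: [0.628, 0.2867, 0.16]
tool_rot: [-0.0, -0.073, 0.997, -0.0]
wrist_force: [0.5, -0.1, -0.7]
opening: 0.021
```

```bash
python3 - <<'E'
from h import *
import json
print(axes()[0])
c=cams.calibration('wrist');im=cams.capture('wrist');cv2.imwrite('pics/w6.png',im[:,:,::-1])
json.dump({k:np.array(v).tolist() for k,v in c.items()},open('w6.json','w'))
hsv=cv2.cvtColor(im,cv2.COLOR_RGB2HSV)
u=proj('wrist',np.array([.58,.284,.0445]),c);print(u)
# scope for later: dark mask in scene/side views
E
```

```text
[0.628  0.2867 0.16  ]
[283.1595 142.0674]
```

View pics/w6.png

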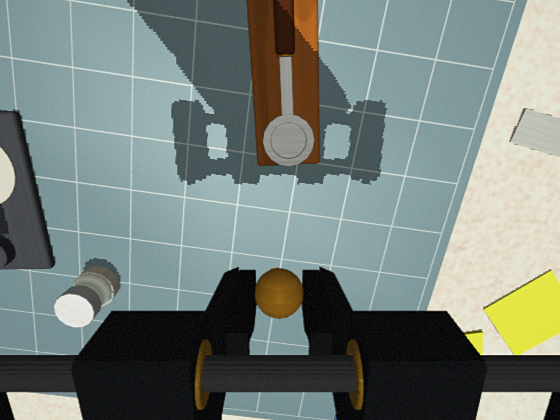

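Wrist view: bead held between the tips at (279,293), dish rim centred about (289,140), neck running up to the handle at (286,30). Measuring them by masks.

```bash
python3 - <<'E'
from h import *
import json
c=json.load(open('w6.json'));im=cv2.imread('pics/w6.png');hsv=cv2.cvtColor(im,cv2.COLOR_BGR2HSV)
m=((hsv[...,1]<45)&(hsv[...,2]>110)).astype(np.uint8);m[:,:255]=0;m[:,325:]=0;m[200:]=0;m[:40]=0
ys,xs=np.where(m);print(m.sum(),xs.min(),xs.max(),ys.min(),ys.max())
d=m.copy();d[:105]=0;d=cv2.morphologyEx(d,cv2.MORPH_OPEN,np.ones((9,9),np.uint8))
k=max(cv2.findContours(d,cv2.RETR_EXTERNAL,cv2.CHAIN_APPROX_NONE)[0],key=cv2.contourArea);e=cv2.fitEllipse(cv2.convexHull(k));print('dish',e)
D=plane('wrist',e[0],.0445,c);print(D,'width mm',np.linalg.norm(plane('wrist',(e[0][0]-e[1][1]/2,e[0][1]),.0445,c)-plane('wrist',(e[0][0]+e[1][1]/2,e[0][1]),.0445,c)))
for v in(60,70,80,90,100):
    q=np.where(m[v])[0];print(v,q.min(),q.max(),plane('wrist',((q.min()+q.max())/2,v),.0425,c))
# handle dark brown rows
for v in(5,15,25,35,45,50):
    r=hsv[v,255:325].astype(int);q=255+np.where(r[:,2]<75)[0]
    if len(q):print('h',v,q.min(),q.max(),plane('wrist',((q.min()+q.max())/2,v),.054,c))
p,M=axes()
o,dr=ray('wrist',(279,292.5),c);o2=M.T@(o-p);d2=M.T@dr;
for z in(-27,-25): print('bead tool',(o2+d2*(z/1000-o2[2])/d2[2])*1000)
E
```

```text
4294 255 324 40 199
dish ((287.2199401855469, 131.08938598632812), (43.2148551940918, 52.92185592651367), 5.345379829406738)
[0.5713 0.2859 0.0445] width mm 0.04087849955417678
60 280 324 [0.5195 0.2889 0.0425]
70 280 291 [0.528  0.2779 0.0425]
80 280 291 [0.5348 0.279  0.0425]
90 281 291 [0.5417 0.2804 0.0425]
100 281 292 [0.5488 0.2819 0.0425]
h 5 256 293 [0.4895 0.2644 0.054 ]
h 15 256 293 [0.4954 0.2652 0.054 ]
h 25 260 293 [0.5013 0.2674 0.054 ]
h 35 260 294 [0.5073 0.2687 0.054 ]
h 45 259 294 [0.5136 0.2692 0.054 ]
h 50 275 294 [0.5159 0.2752 0.054 ]
bead tool [ -0.1518   1.5462 -27.    ]
bead tool [ -1.3475   1.5476 -25.    ]
```

```bash
python3 - <<'E'
from h import *
import json
c=json.load(open('w6.json'));im=cv2.imread('pics/w6.png');g=cv2.GaussianBlur(cv2.cvtColor(im,cv2.COLOR_BGR2GRAY),(3,3),0)
for r in((14,21),(22,30)):
    h=cv2.HoughCircles(g[100:185,245:335],cv2.HOUGH_GRADIENT,1,60,param1=60,param2=8,minRadius=r[0],maxRadius=r[1])
    for q in h[0]:print(q+[245,100,0],plane('wrist',q[:2]+[245,100],.0445,c))
R=np.array(c['R']);print('cam',-R.T@np.array(c['t']))
a=np.array([.528,.2779]);b=np.array([.5488,.2819]);print(np.degrees(np.arctan2(*(b-a)[::-1])))
# handle sides: gradient along row
hs=cv2.cvtColor(im,cv2.COLOR_BGR2HSV)
for v in(10,30,45):print(v,hs[v,250:322:3,2])
go([.578,.2877,.16])
E
```

```text
[288.5 138.5  18.2] [0.5767 0.2877 0.0445]
[290.5 140.5  27.2] [0.578  0.2895 0.0445]
cam [0.5435 0.2755 0.3304]
10.885527054658784
10 [ 88  82  75  78  73  75  81  93  34  39  49  49  45  89  57 171 161 154
 152 157 162 170 157 162]
30 [ 85  86  78  77  77  79  88  87  59  43  48  50  53  47  39  93  96 175
 177 174 174 179 163 225]
45 [ 72  90  83  74  82  85  91  92  90  40  49  42  52  53  39  92  96  96
  96  95 102 186 172 164]
delta cm [4.9486 0.8662 0.0473] x-heading -171.685868374033
```

move_arm --increments '[[[2.5, 0.5, 1, 0, 0], [5, 0.9, 3, -2, 0], [5.05, 0.9, 6, -2, 0], [5.05, 0.9, 9, -2, 0], [5.05, 0.9, 10.5, -2, 0], [5.05, 0.9, 10.5, -2, 0], [5.05, 0.9, 10.5, -2, 0], [5.05, 0.9, 10.5, -2, 0]]]'

```text
time_s: 8.05
position: [0.5783, 0.2893, 0.0569]
tool_rot: [0.001, -0.09, 0.996, 0.001]
wrist_force: [-0.4, 0.2, -0.5]
opening: 0.0211
```

```bash
python3 - <<'E'
from h import *
import json
cams.capture('wrist');p,M=axes();print(p,bot.sense()['wrist_force'])
c=cams.calibration('wrist');w=cams.capture('wrist');s=cams.capture('side');cv2.imwrite('pics/w7.png',w[:,:,::-1]);cv2.imwrite('pics/s7.png',s[:,:,::-1])
json.dump({k:np.array(v).tolist() for k,v in c.items()},open('w7.json','w'))
print('dish pred',proj('wrist',np.array([.5775,.288,.0445]),c),proj('side',np.array([.5775,.288,.0445])))
go([.577,.288,.0245])
o=np.hstack([cv2.resize(w[150:350,180:380],(400,400),interpolation=cv2.INTER_CUBIC),cv2.resize(s[110:190,220:300],(400,400),interpolation=cv2.INTER_CUBIC)]);cv2.imwrite('pics/m7.png',o[:,:,::-1])
E
```

```text
[0.5784 0.2895 0.0571] [0.0162 0.0287 0.0263]
dish pred [274.4405 252.081 ] [259.7998 152.2634]
delta cm [ 0.1399 -0.1218  3.2154] x-heading -169.67218083134753
```

View pics/m7.png

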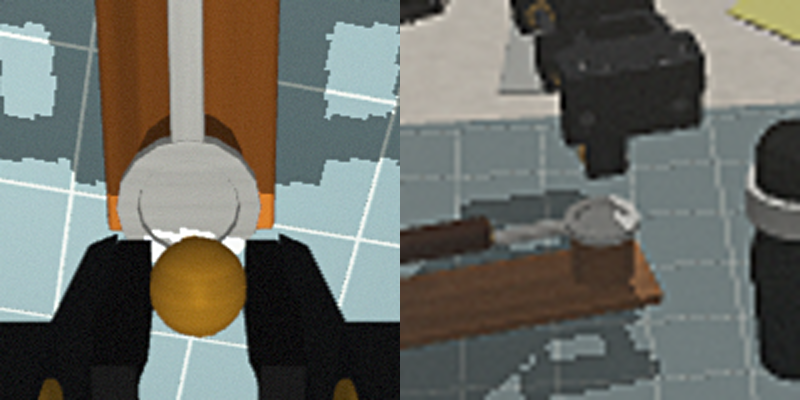

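Wrist crop: the pocket centre sits at (274.5,251), against a prediction of (274.4,252). The bead is at column 279, so I need about 1.2 mm sideways. Lowering.

move_arm --increments '[[[0.1, -0.1, 1, 0, 0], [0.1, -0.1, 2, 0, 0], [0.1, -0.1, 2.8, 0, 0], [0.1, -0.1, 3.2, 0, 0], [0.1, -0.1, 3.2, 0, 0], [0.1, -0.1, 3.2, 0, 0], [0.1, -0.1, 3.2, 0, 0]]]'

```text
time_s: 8.78
position: [0.5759, 0.2875, 0.0223]
tool_rot: [-0.0, -0.09, 0.996, -0.0]
wrist_force: [1.5, 0.2, 0.4]
opening: 0.0212
```

```bash
python3 - <<'E'
from h import *
cams.capture('side');s=bot.sense();print(s['position'],s['wrist_force'],s['opening'])
cams.capture('side');s=bot.sense();print(s['position'],s['wrist_force'],s['opening'])
E
```

```text
[0.5758 0.2876 0.0223] [-0.3537  0.647  -0.1322] 0.021097061379081187
[0.5759 0.2876 0.0225] [-0.3066 -0.2733  0.2968] 0.020908242371190502
```

move_arm --increments '[[[0, 0, -0.05, 0, 0], [0, 0, -0.1, 0, 0], [0, 0, -0.1, 0, 0.3], [0, 0, -0.1, 0, 0.35], [0, 0, -0.1, 0, 0.4], [0, 0, -0.1, 0, 0.5], [0, 0, -0.1, 0, 0.6], [0, 0, -0.1, 0, 0.6]]]'

```text
time_s: 9.55
position: [0.5762, 0.2876, 0.0239]
tool_rot: [0.0, -0.09, 0.996, -0.0]
wrist_force: [-0.5, 0.3, -0.1]
opening: 0.0523
```

move_arm --increments '[[[0, 0, 0, 0, 0.6], [0, 0, -1, 0, 0.6], [0, 0, -3, 0, 0.6], [0, 0, -5, 0, 0.6], [0, 0, -7.5, 0, 0.6], [-2, 0, -10, 0, 0.6], [-4, 0, -10, 0, 0.6], [-4, 0, -10, 0, 0.6]]]'

```text
time_s: 10.22
position: [0.6199, 0.2953, 0.1268]
tool_rot: [0.003, -0.089, 0.996, 0.001]
wrist_force: [-0.5, -0.6, -1.2]
opening: 0.0529
```

```bash
python3 - <<'E'
from h import *
import json
cams.capture('wrist');p,M=axes();print(p,bot.sense()['opening'])
c=cams.calibration('wrist');w=cams.capture('wrist');cv2.imwrite('pics/w8.png',w[:,:,::-1]);s=cams.capture('side');cv2.imwrite('pics/s8.png',s[:,:,::-1]);cv2.imwrite('pics/sc8.png',cams.capture('scene')[:,:,::-1])
json.dump({k:np.array(v).tolist() for k,v in c.items()},open('w8.json','w'))
hsv=cv2.cvtColor(w,cv2.COLOR_RGB2HSV)
u=proj('wrist',np.array([.577,.288,.052]),c);print('pred',u)
x,y=u.round().astype(int)
m=((hsv[...,0]>12)&(hsv[...,0]<28)&(hsv[...,1]>120)).astype(np.uint8);k=np.zeros_like(m);k[y-45:y+45,x-45:x+45]=m[y-45:y+45,x-45:x+45]
for q in cv2.findContours(k,cv2.RETR_EXTERNAL,cv2.CHAIN_APPROX_NONE)[0]:
  if cv2.contourArea(q)>100: (a,r)=cv2.minEnclosingCircle(q);print(a,r,plane('wrist',a,.052,c))
E
```

```text
[0.6174 0.2949 0.1252] 0.05268962042709694
pred [277.8764 160.3624]
(279.1233825683594, 157.52597045898438) 15.78619384765625 [0.575  0.2885 0.052 ]
(298.5, 147.3000030517578) 35.007816314697266 [0.5659 0.3    0.052 ]
(254.5, 147.7537384033203) 35.058013916015625 [0.5714 0.2711 0.052 ]
```

Released: the bead sits at (0.575,0.2885), about 2 mm from the pocket centre. Now to the handle.

move_arm --increments '[[[3.5, 0, 0, 0, 0.6], [7, 0, 0, 0, 0.6], [10.5, 0, 0, 0, 0.6], [14.5, 0, 0, 0, 0.6], [14.5, 0, 2, 0, 0.6], [14.5, 0, 4, 0, 0.6], [14.5, 0, 4, 0, 0.6], [14.5, 0, 4, 0, 0.6]]]'

```text
time_s: 11.08
position: [0.4717, 0.2683, 0.0834]
tool_rot: [-0.001, -0.091, 0.996, -0.001]
wrist_force: [0.6, 0.9, -0.2]
opening: 0.0531
```

```bash
python3 - <<'E'
from h import *
import json
cams.capture('wrist');p,M=axes();print(p)
c=cams.calibration('wrist');w=cams.capture('wrist');cv2.imwrite('pics/w9.png',w[:,:,::-1])
json.dump({k:np.array(v).tolist() for k,v in c.items()},open('w9.json','w'))
hsv=cv2.cvtColor(w,cv2.COLOR_RGB2HSV)
for v in range(150,262,20):print(v,hsv[v,230:330:4,2])
print(proj('wrist',np.array([.4743,.2689,.054]),c),proj('wrist',np.array([.4547,.2653,.054]),c))
go([.4743,.2689,.007])
# mosaic: wrist + side/scene scope crops
s=cv2.imread('pics/s8.png');sc=cv2.imread('pics/sc8.png')
r=lambda i,x,y,w,h,W:cv2.resize(i[y:y+h,x:x+w],(W,300),interpolation=cv2.INTER_CUBIC)
o=np.vstack([np.hstack([r(w[:,:,::-1],0,0,560,420,400),r(s,265,125,80,60,400)]),np.hstack([r(s,265,190,80,60,400),r(sc,255,175,80,60,400)])]);cv2.imwrite('pics/m9.png',o)
E
```

```text
[0.4726 0.2689 0.0842]
150 [107  87 105  94  92  90  92 101 100  96 103  97 101 101 110 113 108 100
 101 112 108  97 105 103 103]
170 [104  78 104  93  74  63  78  85  88  31  33  35  35  34  99  97  67  62
  90 109 103  87 105 104 107]
190 [103 111 101  99 100 108 101  93  49  55  58  59  59  52 101 112 108 105
  93 106 109  87 142 127 109]
210 [104 107 100 100  95  95  94  88  61  50  62  54  57  59  88 109 100 101
 104 109 103  70  98 131 108]
230 [207 205 146 186 164 171 173 174 194  50  56  56  61  49 152 196 182 184
 192 187 205 195 245 204 204]
250 [199 203 146 187 173 171 168 187 199  49  58  60  60  50 143 212 202 204
 203 209 201 222 201 203 202]
[276.5244 244.132 ] [276.4304 212.6975]
delta cm [-0.1054 -0.0634  7.7669] x-heading -169.64695049319806
```

View pics/m9.png

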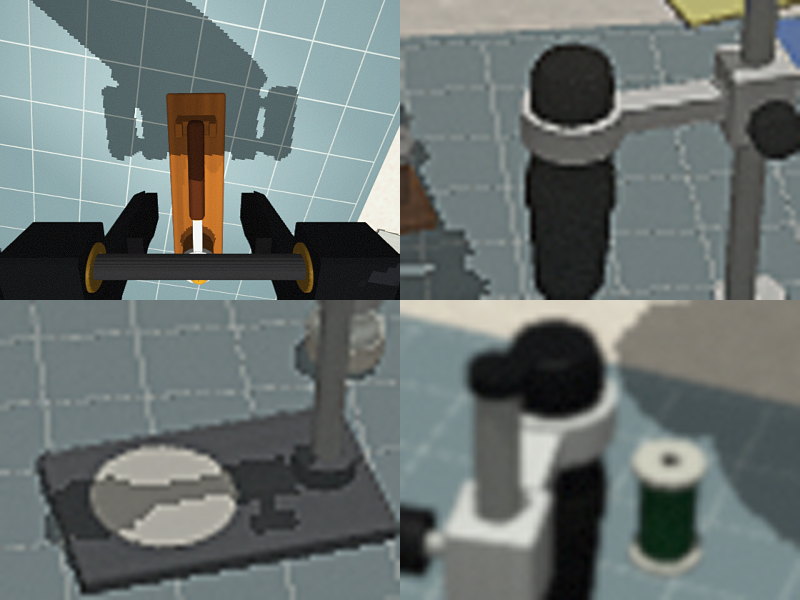

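Wrist panel: handle centred at column 275.5 between the open fingers, predicted 276.5, with the bead still in the dish. Scope panels: barrel axis at side column 299.2 and scene column 286.3, foot corners visible. First I grip the handle.

move_arm --increments '[[[-0.1, -0.1, 2, 0, 0.5], [-0.1, -0.1, 4, 0, 0.5], [-0.1, -0.1, 6, 0, 0.5], [-0.1, -0.1, 7.5, 0, 0.5], [-0.1, -0.1, 7.7, 0, 0.5], [-0.1, -0.1, 7.7, 0, 0.5], [-0.1, -0.1, 7.7, 0, 0.5]]]'

```text
time_s: 11.77
position: [0.4746, 0.2686, 0.0078]
tool_rot: [0.0, -0.09, 0.996, 0.0]
wrist_force: [-0.2, -0.3, 0.0]
opening: 0.0438
```

```bash
python3 - <<'E'
from h import *
from scipy.optimize import fsolve
s=bot.sense();print(s['position'],s['wrist_force'],s['opening'])
f=lambda q:[proj('side',np.array([q[0],q[1],.165]))[0]-299.2,proj('scene',np.array([q[0],q[1],.165]))[0]-286.35]
A=fsolve(f,[.65,.02]);print('axis',A)
im=cv2.cvtColor(cv2.imread('pics/s8.png'),cv2.COLOR_BGR2GRAY)
print(im[172:192,292:307:2])
for r in(175,180,183):
    q=np.where(im[r,280:320]<50)[0]+280;print(r,q.min(),q.max())
for v in(184,185,186): 
  for h in (.012,.014):
    o,d=ray('side',(299.2,v));print(v,h,(o+d*(A[1]-h-o[1])/d[1]))
P=[plane('side',(265+(x)/5,190+(y-300)/5),.01) for x,y in((40,458),(83,580),(399,525),(343,408))];print(np.array(P))
for a,b in((0,3),(1,2)):d=P[b]-P[a];print(np.degrees(np.arctan2(d[1],d[0])))
E
```

```text
[0.4746 0.2686 0.0078] [-0.1869 -0.251   0.0328] 0.043812106147100946
axis [0.6501 0.0209]
[[ 28  34  38  31  33  33  32  23]
 [ 27  34  33  34  29  35  31  45]
 [ 25  35  34  30  31  34  29  39]
 [ 25  27  33  32  32  30  32  70]
 [ 24  29  32  33  33  33  29 103]
 [ 20  31  33  29  32  33  24 102]
 [ 18  32  29  27  34  34  27 138]
 [ 16  31  29  35  31  28  28 133]
 [ 18  33  29  33  34  35  25 132]
 [ 15  30  32  33  34  32  25 129]
 [ 35  26  31  34  34  30  23 128]
 [ 99  24  34  31  32  26  88 122]
 [143  21  25  29  26  22 132 118]
 [122 135  21  23  25  69 123 120]
 [120 126 134 103 135 131 122 120]
 [119 120 123 125 124 122 121 120]
 [118 119 121 121 120 121 120 120]
 [117 121 120 120 121 120 121 120]
 [116 120 118 120 122 121 120 121]
 [118 121 119 121 121 122 121 118]]
175 292 305
180 292 305
183 293 303
184 0.012 [0.6491 0.0089 0.1465]
184 0.014 [0.6488 0.0069 0.148 ]
185 0.012 [0.6491 0.0089 0.1438]
185 0.014 [0.6488 0.0069 0.1453]
186 0.012 [0.6492 0.0089 0.1411]
186 0.014 [0.6489 0.0069 0.1426]
[[ 0.5938  0.0466  0.01  ]
 [ 0.6067 -0.0366  0.01  ]
 [ 0.7532 -0.0143  0.01  ]
 [ 0.7415  0.0689  0.01  ]]
8.584578046073771
8.645562033359724
```

Axis ≈ (0.650,0.020), nose ≈ 0.146, scope yaw 8.6° against dish yaw 10.3°. Closing on the handle.

move_arm --increments '[[[0, 0, 0, 0, 0.3], [0, 0, 0, 0, 0.25], [0, 0, 0, 0, 0.22], [0, 0, 0, 0, 0.2], [0, 0, 0, 0, 0.18], [0, 0, 0, 0, 0.15], [0, 0, 0, 0, 0.1], [0, 0, 0, 0, 0]]]' --newtons 15

```text
time_s: 12.43
position: [0.4742, 0.2679, 0.0071]
tool_rot: [0.0, -0.09, 0.996, -0.0]
wrist_force: [-0.8, -0.7, 2.4]
opening: 0.0139
```

move_arm --increments '[[[0, 0, 0, 0, 0], [0, 0, 0, 0, 0], [0, 0, 0, 0, 0], [0, 0, 0, 0, 0]]]' --newtons 50

```text
time_s: 12.77
position: [0.4742, 0.2679, 0.0071]
tool_rot: [0.0, -0.09, 0.996, -0.0]
wrist_force: [-1.0, -0.8, 5.1]
opening: 0.0131
```

move_arm --increments '[[[0, 0, -0.1, 0, 0], [0, 0, -0.3, 0, 0], [0, 0, -0.6, 0, 0], [0, 0, -1, 0, 0], [0, 0, -1.4, 0, 0], [0, 0, -1.8, 0, 0], [0, 0, -2, 0, 0], [0, 0, -2, 0, 0]]]'

```text
time_s: 13.43
position: [0.4744, 0.2682, 0.0275]
tool_rot: [0.0, -0.09, 0.996, 0.0]
wrist_force: [0.9, 0.2, -0.4]
opening: 0.0135
```

```bash
cat >> h.py <<'E'
def bead(n,z=None,c=None,guess=None,r=30):
    c=c or cams.calibration(n);im=cams.capture(n);hsv=cv2.cvtColor(im,cv2.COLOR_RGB2HSV)
    x,y=proj(n,np.array(guess),c).round().astype(int)
    m=((hsv[...,0]>12)&(hsv[...,0]<28)&(hsv[...,1]>110)).astype(np.uint8);k=np.zeros_like(m);k[y-r:y+r,x-r:x+r]=m[y-r:y+r,x-r:x+r]
    cs=[q for q in cv2.findContours(k,cv2.RETR_EXTERNAL,cv2.CHAIN_APPROX_NONE)[0] if cv2.contourArea(q)>30]
    return im,[(cv2.minEnclosingCircle(q),cv2.contourArea(q)) for q in cs],(x,y)
E
python3 - <<'E'
from h import *
s=bot.sense();print(s['time_s'],s['position'],s['tool_rot'],s['wrist_force'],s['opening'])
for n in('side','scene'):
    im,b,u=bead(n,guess=[.576,.288,.072],r=20);print(n,u,b);cv2.imwrite(f'pics/{n}10.png',im[:,:,::-1])
E
```

```text
13.4333 [0.4744 0.2682 0.0275] [ 0.0004 -0.0902  0.9959  0.0002] [ 0.8975  0.166  -0.3822] 0.013456219213673352
side (np.int64(259), np.int64(144)) [(((258.5, 143.5), 3.8079864978790283), 39.0)]
scene (np.int64(437), np.int64(281)) [(((437.0, 273.0625), 12.10398006439209), 90.0), (((429.5, 280.5), 23.162569046020508), 461.0)]
```

Lifted with no slip (opening steady at 13.5 mm). Carrying it slowly sideways to in front of the scope at working height.

move_arm --increments '[[[0, 0, -0.4, 0, 0], [0.1, -0.4, -1.2, 0, 0], [0.3, -1.2, -2.2, 0, 0], [0.6, -2.4, -3, 0, 0], [1.0, -3.8, -3.3, 0, 0], [1.4, -5.3, -3.3, 0, 0], [1.8, -6.8, -3.3, 0, 0], [2.1, -8.3, -3.3, 0, 0]]]'

```text
time_s: 14.2
position: [0.4683, 0.181, 0.0608]
tool_rot: [0.0, -0.09, 0.996, -0.0]
wrist_force: [0.6, 0.0, -0.8]
opening: 0.0134
```

move_arm --increments '[[[0.4, -1.5, 0, 0, 0], [0.8, -3, 0, 0, 0], [1.2, -4.5, 0, 0, 0], [1.6, -6, 0, 0, 0], [2.0, -7.5, 0, 0, 0], [2.3, -9, 0, 0, 0], [2.7, -10.5, 0, 0, 0], [3.1, -12, 0, 0, 0]]]'

```text
time_s: 14.87
position: [0.4593, 0.0574, 0.0607]
tool_rot: [0.0, -0.09, 0.996, -0.0]
wrist_force: [0.7, -0.2, -0.4]
opening: 0.0131
```

move_arm --increments '[[[0.4, -1.4, 0, 0, 0], [0.7, -2.7, 0, 0, 0], [1.0, -3.8, 0, 0, 0], [1.2, -4.6, 0, 0, 0], [1.3, -5.2, 0, 0, 0], [1.4, -5.6, 0, 0, 0], [1.4, -5.7, 0, 0, 0], [1.4, -5.7, 0, 0, 0]]]'

```text
time_s: 15.53
position: [0.456, 0.0004, 0.0601]
tool_rot: [0.0, -0.09, 0.996, 0.0]
wrist_force: [0.2, 0.9, -0.9]
opening: 0.0133
```

```bash
python3 - <<'E'
from h import *
s=bot.sense();print(s['time_s'],s['position'],s['tool_rot'],s['wrist_force'],s['opening'],s['joint_positions'])
p=s['position'];g=p+[.1016,.020,.045]
for n in('side','scene'):
    im,b,u=bead(n,guess=g,r=20);print(n,u,b);cv2.imwrite(f'pics/{n}11.png',im[:,:,::-1])
go([.5484,0,.061])
E
```

```text
15.5333 [0.456  0.0004 0.0601] [ 0.0001 -0.0902  0.9959  0.0001] [ 0.1994  0.913  -0.9408] 0.013315533868753737 [ 0.5164  0.601  -0.7624  2.1089  0.6645  0.6856  1.0556]
side (np.int64(257), np.int64(198)) [(((257.29998779296875, 198.5), 4.81050968170166), 58.5)]
scene (np.int64(303), np.int64(225)) [(((303.5, 225.5), 5.147915363311768), 61.5)]
delta cm [-9.0787 -1.7644 -0.0992] x-heading -169.60238240001192
```

Bead is at the predicted pixels in both views to within a pixel, so it is seated and level. Advancing under the lens.

move_arm --increments '[[[-0.4, -0.1, 0, 0, 0], [-1.3, -0.25, 0, 0, 0], [-2.5, -0.5, 0, 0, 0], [-3.7, -0.7, 0, 0, 0], [-4.8, -0.95, 0, 0, 0], [-5.6, -1.1, 0, 0, 0], [-6, -1.2, 0, 0, 0], [-6, -1.2, 0, 0, 0]]]'

```text
time_s: 16.3
position: [0.5181, -0.0004, 0.0599]
tool_rot: [0.0, -0.09, 0.996, 0.0]
wrist_force: [-0.3, 0.5, -0.3]
opening: 0.0132
```

move_arm --increments '[[[-0.3, -0.05, 0, 0, 0], [-0.8, -0.15, 0, 0, 0], [-1.5, -0.3, 0, 0, 0], [-2.2, -0.4, 0, 0, 0], [-2.7, -0.5, 0, 0, 0], [-3, -0.55, 0, 0, 0], [-3.1, -0.55, 0, 0, 0], [-3.1, -0.55, 0, 0, 0]]]'

```text
time_s: 16.97
position: [0.5487, -0.0004, 0.0598]
tool_rot: [-0.0, -0.09, 0.996, 0.0]
wrist_force: [0.4, -0.7, -1.5]
opening: 0.0134
```

```bash
python3 - <<'E'
from h import *
from scipy.optimize import fsolve
cams.capture('side');s=bot.sense();print(s['time_s'],s['position'],s['wrist_force'],s['opening'])
p=s['position'];g=p+[.1016,.020,.045];px={}
for n in('side','scene'):
    im,b,u=bead(n,guess=g,r=16);print(n,u,b);cv2.imwrite(f'pics/{n}12.png',im[:,:,::-1])
    gr=cv2.cvtColor(im,cv2.COLOR_RGB2GRAY).astype(float)
    # barrel edges per row
    for r in ((165,170,175) if n=='side' else (215,222,228)):
        print(r,gr[r,278:312].astype(int))
a,b=[cv2.imread(f'pics/{n}12.png') for n in('side','scene')]
o=np.hstack([cv2.resize(a[130:240,250:350],(400,440),interpolation=cv2.INTER_CUBIC),cv2.resize(b[180:290,240:340],(400,440),interpolation=cv2.INTER_CUBIC)]);cv2.imwrite('pics/m12.png',o)
E
```

```text
17.0167 [ 0.5483 -0.0004  0.0598] [ 0.018   0.7279 -1.3452] 0.013175735262393861
side (np.int64(299), np.int64(196)) [(((301.4210510253906, 196.7894744873047), 4.58388614654541), 54.0)]
165 [124 124 124 124 124 124 124 124 137 137 127 137  15  29  33  34  33  34
  33  36  34  34  35  35  35  37  34  31  34  24 106 128 126 127]
170 [124 123 127 125 123 125 124 124 123 152 122 127 140  16  28  33  28  34
  35  31  36  39  34  33  32  35  33  29  25 140 126 125 125 123]
175 [124 123 125 124 124 124 122 125 124 123 150 124 134  72  24  33  30  30
  27  33  32  35  31  33  35  34  32  28  74 149 126 123 125 125]
scene (np.int64(285), np.int64(255)) [(((284.0, 256.0), 5.385264873504639), 73.0)]
215 [ 88 111 138 182 211 204 159  87  30  11  15  14  15  15  18  15  11  14
  24  32  24  17  14  18  21  20  17  18  19  22  23  27  24  27]
222 [215 218 214 185 132  90  74  49  18  14  13  10  12  13   7  11  16  28
  31  32  24  17  18  16  19  21  20  19  24  24  24  26  26  27]
228 [119 119 113  99  87  82  73  46  14  13  12  13  11   7  10  17  39  51
  39  32  25  18  18  18  20  22  39  79  97  97  99  98 100 103]
```

View pics/m12.png

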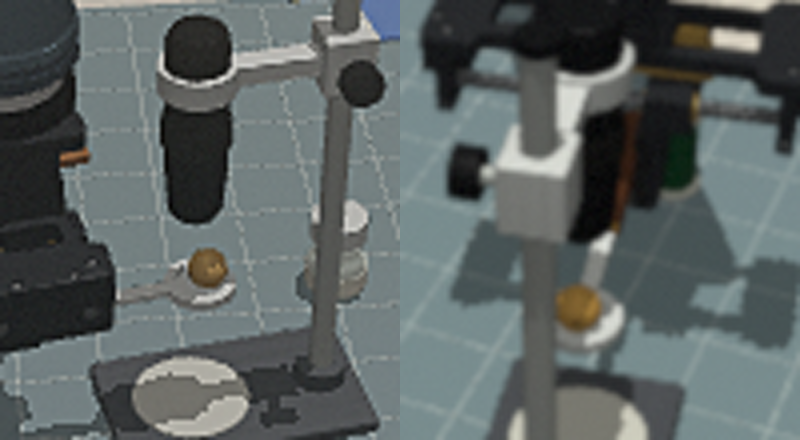

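Side crop: bead in the pocket at (301.7,196.5), barrel axis at column ≈298.6, nose rim at row ≈185.7. Scene crop: bead at (284,256), axis ≈285.9. The bead is a few mm too far along x. I'll measure that properly against the barrel in the same images.

```bash
cat > chk.py <<'E'
from h import *
from scipy.optimize import least_squares
ims={n:[] for n in('side','scene')}
def bc(n):
    im=cams.capture(n);ims[n].append(im);h=cv2.cvtColor(im,cv2.COLOR_RGB2HSV)
    x,y=(301,197) if n=='side' else (285,256)
    m=((h[...,0]>10)&(h[...,0]<30)&(h[...,1]>80));k=np.zeros_like(m);k[y-9:y+10,x-9:x+10]=m[y-9:y+10,x-9:x+10]
    q=max(cv2.findContours(k.astype(np.uint8),cv2.RETR_EXTERNAL,cv2.CHAIN_APPROX_NONE)[0],key=cv2.contourArea)
    x,y,w,hh=cv2.boundingRect(q);return np.array([x+(w-1)/2,y+(hh-1)/2,w,hh])
B={n:np.array([bc(n) for _ in range(4)]) for n in ims}
print(B['side'],B['scene']);b={n:B[n].mean(0) for n in B}
X,e=tri([ray(n,b[n][:2]) for n in b]);s=bot.sense();p=s['position'];print('t',s['time_s'],'tcp',p,s['tool_rot'],'bead',X,e,'bead-tcp',X-p)
g=cv2.cvtColor(np.mean(ims['side'],0).astype(np.uint8),cv2.COLOR_RGB2GRAY).astype(float)
def cross(v,i0,t=78):  # subpixel crossing positions
    return [i0+i+(t-v[i])/(v[i+1]-v[i]) for i in range(len(v)-1) if (v[i]-t)*(v[i+1]-t)<0]
for r in(160,165,168,172,176,180):print('side row',r,cross(g[r,283:315],283))
print('nose bottom row',[cross(g[178:192,c],178) for c in(296,297,298,299,300,301)])
g2=cv2.cvtColor(np.mean(ims['scene'],0).astype(np.uint8),cv2.COLOR_RGB2GRAY).astype(float)
print('scene');print(g2[231:245,280:298].astype(int))
E
python3 chk.py
```

```text
[[301.5 196.5  10.   10. ]
 [301.5 196.5  10.   10. ]
 [301.5 196.5  10.   10. ]
 [301.5 196.5  10.   10. ]] [[284.  256.5  11.   12. ]
 [284.  256.5  11.   12. ]
 [284.  256.5  11.   12. ]
 [284.  256.5  11.   12. ]]
t 17.5167 tcp [ 0.5485 -0.0006  0.0599] [-0.     -0.0902  0.9959 -0.    ] bead [0.6556 0.0188 0.1042] [np.float64(0.0006040064209400729), np.float64(0.000604006420940206)] bead-tcp [0.1071 0.0194 0.0443]
side row 160 [np.float64(289.4878048780488), np.float64(307.6463414634146)]
side row 165 [np.float64(289.4836065573771), np.float64(307.65060240963857)]
side row 168 [np.float64(290.488), np.float64(306.44347826086954)]
side row 172 [np.float64(290.5357142857143), np.float64(306.47008547008545)]
side row 176 [np.float64(290.88709677419354), np.float64(305.6309523809524)]
side row 180 [np.float64(291.30337078651684), np.float64(305.36559139784947)]
nose bottom row [[np.float64(185.48275862068965)], [np.float64(185.46610169491527)], [np.float64(185.6627906976744)], [np.float64(185.69135802469137)], [np.float64(185.46218487394958)], [np.float64(185.36170212765958)]]
scene

[... 350 characters left out ...]
 20  45  48  53  70  79]
 [110  96  67  36  13  12  10   9  10   8   8  11  31  63  64  61  75  78]
 [110  91  55  22  10  10  11   8  11   9  19  47  73  80  68  68  78  79]
 [109  84  41  16  10  11  10  11  12  28  68 132 152 115  73  73  79  80]
 [111  82  34  15  13  11  12  21  49  88 146 190 181 123  79  78  79  80]
 [ 99  80  51  39  29  27  35  65 132 173 200 213 175 105  81  79  79  78]
 [ 86  78  70  66  62  62  70 115 176 208 216 214 168  96  81  80  80  79]
 [ 83  79  78  78  78  79  84 122 161 177 198 198 149  92  84  86  85  82]
 [ 79  79  79  80  79  78  85 111 131 137 158 155 114  85  83  85  86  85]
 [ 79  79  79  79  79  81  94 115 127 129 130 114  87  79  80  80  82  83]]
```

```bash
python3 - <<'E'
from h import *
from scipy.optimize import fsolve
for cs,cc in((298.35,285.1),(298.35,285.4),(298.5,285.8)):
    A=fsolve(lambda q:[proj('side',np.array([*q,.155]))[0]-cs,proj('scene',np.array([*q,.155]))[0]-cc],[.65,.02])
    # near-rim heights
    def zz(n,d,row,r=.0135):
        P=lambda z:np.array([A[0]+r*d[0],A[1]+r*d[1],z]);return fsolve(lambda z:proj(n,P(z[0]))[1]-row,[.14])[0]
    print(A,'nose side',zz('side',(-.06,-1),185.6),'scene',zz('scene',(.931,.365),240.4))
E
```

```text
[0.6481 0.0179] nose side 0.14578676632174936 scene 0.14883562228148642
[0.6482 0.0185] nose side 0.14531973891205924 scene 0.14908644123286519
[0.6486 0.0194] nose side 0.14456901733348712 scene 0.14973268264762313
```

Axis ≈ (0.648,0.0185), nose ≈ 0.147. The bead has to come 7 mm back along x and up about 2.5 mm. Doing it gently.

move_arm --increments '[[[0.03, 0, -0.03, 0, 0], [0.1, 0.02, -0.07, 0, 0], [0.2, 0.04, -0.12, 0, 0], [0.3, 0.05, -0.17, 0, 0], [0.4, 0.07, -0.21, 0, 0], [0.47, 0.08, -0.24, 0, 0], [0.5, 0.09, -0.25, 0, 0], [0.5, 0.09, -0.25, 0, 0]]]'

```text
time_s: 18.18
position: [0.5433, -0.0005, 0.0624]
tool_rot: [-0.0, -0.09, 0.996, -0.0]
wrist_force: [0.2, -0.9, -0.1]
opening: 0.0132
```

```bash
python3 chk.py | grep -v -e '^\[\[1' -e '^ \[' | head -12; python3 chk.py | grep bead
```

```text
[[299.5 195.5  10.   10. ]
t 18.5833 tcp [ 0.5434 -0.0005  0.0624] [-0.     -0.0902  0.9959 -0.    ] bead [0.6512 0.0181 0.1078] [np.float64(0.00042801795801266756), np.float64(0.0004280179580125272)] bead-tcp [0.1077 0.0186 0.0454]
side row 160 [np.float64(289.4878048780488), np.float64(307.6463414634146)]
side row 165 [np.float64(289.4793388429752), np.float64(307.65060240963857)]
side row 168 [np.float64(290.5), np.float64(306.44444444444446)]
side row 172 [np.float64(290.536231884058), np.float64(306.47008547008545)]
side row 176 [np.float64(290.88524590163934), np.float64(305.6385542168675)]
side row 180 [np.float64(291.3), np.float64(305.3695652173913)]
nose bottom row [[np.float64(185.4915254237288)], [np.float64(185.4655172413793)], [np.float64(185.6829268292683)], [np.float64(185.67857142857142)], [np.float64(185.4655172413793)], [np.float64(185.3695652173913)]]
scene
t 18.9833 tcp [ 0.5434 -0.0005  0.0624] [-0.     -0.0902  0.9959  0.    ] bead [0.6512 0.0181 0.1078] [np.float64(0.00042801795801266756), np.float64(0.0004280179580125272)] bead-tcp [0.1078 0.0186 0.0454]
```

move_arm --increments '[[[0.02, 0, 0, 0, 0], [0.06, 0.02, 0, 0, 0], [0.12, 0.03, 0, 0, 0], [0.18, 0.05, 0, 0, 0], [0.23, 0.07, 0, 0, 0], [0.27, 0.08, 0, 0, 0], [0.27, 0.08, 0, 0, 0], [0.27, 0.08, 0, 0, 0]]]'

```text
time_s: 19.65
position: [0.5406, -0.0002, 0.0624]
tool_rot: [-0.0, -0.09, 0.996, -0.0]
wrist_force: [-0.2, -0.8, -1.3]
opening: 0.0133
```

```bash
python3 chk.py | grep -e bead; python3 - <<'E'
from h import *
# centroid check of bead vs axis, and untouched things vs start
for n in('side','scene'):
    im=cams.capture(n);cv2.imwrite(f'pics/{n}13.png',im[:,:,::-1]);h=cv2.cvtColor(im,cv2.COLOR_RGB2HSV)
    x,y=(299,195) if n=='side' else (285,254)
    m=((h[...,0]>10)&(h[...,0]<30)&(h[...,1]>80));k=np.zeros(m.shape,np.uint8);k[y-9:y+10,x-9:x+10]=m[y-9:y+10,x-9:x+10]
    M=cv2.moments(k,True);c=(M['m10']/M['m00'],M['m01']/M['m00']);print(n,'centroid',c,M['m00'],'axis pt',proj(n,np.array([.6483,.0185,.107])))
    a=cv2.imread(f'pics/{n}0.png').astype(int);b=im[:,:,::-1].astype(int)
    for nm,X,z in(('s1',[.552,-.28],.022),('s2',[.563,-.3346],.022),('spool',[.43,-.0115],.03),('jar',[.7506,.122],.03)):
        u,v=proj(n,np.array([*X,z])).round().astype(int);print(' ',nm,(u,v),'median diff',np.median(np.abs(a-b)[v-6:v+7,u-6:u+7]))
s=bot.sense();print(s['time_s'],s['dq'],s['wrist_force'])
E
```

```text
t 20.05 tcp [ 0.5406 -0.0002  0.0624] [-0.     -0.0902  0.9959  0.    ] bead [0.6481 0.0192 0.107 ] [np.float64(0.0002764408757593145), np.float64(0.00027644087575939055)] bead-tcp [0.1075 0.0195 0.0446]
side centroid (297.943661971831, 195.88732394366198) 71.0 axis pt [298.0341 195.6207]
  s1 (np.int64(264), np.int64(336)) median diff 10.0
  s2 (np.int64(272), np.int64(361)) median diff 10.0
  spool (np.int64(202), np.int64(237)) median diff 3.0
  jar (np.int64(334), np.int64(191)) median diff 8.0
scene centroid (285.6666666666667, 252.8989898989899) 99.0 axis pt [285.0962 253.0621]
  s1 (np.int64(179), np.int64(221)) median diff 11.0
  s2 (np.int64(157), np.int64(218)) median diff 11.0
  spool (np.int64(308), np.int64(216)) median diff 7.0
  jar (np.int64(319), np.int64(340)) median diff 11.0
20.15 [-0.0013  0.0019 -0.001  -0.0004 -0.0003  0.0004 -0.0008] [-0.1325  0.3699 -1.5013]
```

Bead is at (0.648,0.019,0.107), within about 1 mm of the measured focus, and the arm is still. Handing in.

```bash
python3 -c "
from plant import bot
print(bot.hand_in())"
```

```text
the job is handed in; nothing more can be done
None
```

The large bead is in the dish's pocket, and I handed in with the dish held still and level under the microscope at about 20 s; `hand_in` gave no verdict.

**Problem on the way:** the first grip on the bead closed on air. The finger ends sit about 22.7 mm higher than the reported TCP. I measured that offset in two views, corrected for it, and the second grip held. The bead stayed in its hole through the miss.

**Last checks:**
- **Bead position:** triangulated at (0.648, 0.019, 0.107). The measured focus is (0.648, 0.0185, 0.107), so it is about 1 mm off.
- **Focus height:** this is the weakest number. The nose came out at about 0.1455 in the side view and 0.149 in the scene view. I used 0.147, so the 40 mm distance is only good to about 2 mm.
- **Bead in the pocket:** it rolled a few mm forward from the pocket's middle but stayed inside. I centred the bead itself under the lens, not the dish.
- **Steadiness:** the tool was vertical, joint speeds near zero and the handle grip steady. I did not measure the dish's own level directly; the bead's height agreed with a level dish to about 0.5 mm.
- **Other objects:** small image differences (3–11 grey levels) around the smaller beads, spool and jar, which I put down to lighting. No contact force was seen near the microscope. I had no picture views left to confirm either by eye.

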